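Third slotted weight on the scale's check-weight carrier

ROBOT

A 7-joint arm with a two-finger parallel gripper is mounted at the origin on the work surface. World frame = base frame: x ahead of the robot, y to its left, z up, the work surface at z = 0. Lengths are in m, angles in rad, forces in N, time in s.
With the tool pointing down it reaches from about 0.35 to 0.9 m from the base axis. Payload 8.1 kg.
Tool frame: the origin (TCP) lies between the finger pads; the fingertips stand 11 mm ahead of it and the grasp point (between the pads) lies 8 mm behind it; z points along the fingers, y is the line along which they close (so a half turn about z gives the same grasp; the last joint's range is limited). The gripper opens to 92 mm and grips with 3 to 60 N. Pads are 19 mm wide; open, the fingers measure 130 mm over their backs; the gripper's body (75 mm by 190 mm) begins 47 mm behind the grasp point.
Start: joints at [-1.31, 0.434, 0.025, 1.573, -0.012, 1.134, -0.075], TCP at [0.222, 0.584, 0.238] pointing down, gripper open.
Joint ranges: [-2.62, 2.62], [-0.44, 2.09], [-1.27, 1.32], [0.08, 2.57], [-1.32, 4.46], [0.12, 2], [-2.74, 2.74]. Speed limits (rad/s): [2.22, 2.22, 3.01, 3.01, 3.14, 3.14, 3.14].

INTERFACE

Orientations are given as a rotation vector (axis times angle).
In Python, from cell import observe, get_image, camera_params, sign_off gives the robot as it stands.
- The arm moves only by the shell command python3 -m pendant 'ROWS' [FORCE]. ROWS is JSON, one flat list of numbers, 7 for each row, row after row: the shift along the tool's x, y, z in m, then the turn, a rotation vector about the tool's x, y, z in rad, then the finger opening in m, from 0 to 0.0918. In form: [dx, dy, dz, rx, ry, rz, jaw, dx, dy, dz, rx, ry, rz, jaw, ...]. A call has 1 to 10 rows; each row shifts and turns the commanded pose from where the row before left it, along the tool's axes as they then stand; what a row does not reach is not made up. A row lasts 1/8 s, in which the tool goes at most 62.5 mm and 10.7 degrees, less where a joint would pass 70% of its speed; a pose out of reach is approached as far as the arm can. A call is refused whole if a number of a shift passes 0.0625 or a number of a turn 0.188, either way. A call with a gripper value outside its range is refused whole. The fingers move at their own pace and stop on an object; FORCE is the grip in N (left out, the last holds). Time passes only in rows, so rows that do not move let the fingers close. It gives the time, the measured TCP pose, the force, the opening and the grip force at its end, in the units of the state.
- observe(): the state, without advancing time (a new reading comes with each control period).
- get_image(name): name is "scene" or "top"; returns the picture (480x640x3 uint8, red, green, blue); there is no depth.
- camera_params(name): a dict with "intrinsics" (3x3 intrinsics, pixels), "eye" and "rotation" of the camera in the world. Camera axes: x right, y down, z forward; pixel columns grow to the right and rows downward; lengths in m; the calibration is good to about 2 mm. A picture is of the moment at which its call begins. camera_params takes no time and is no camera call.
- sign_off(): hands the job in; it is judged then, once.
The state is a dict: "clock": time; "joints": joint angles; "dq": joint speeds; "joint_efforts": joint torques, N m; "position": TCP position; "ee_rot": TCP orientation; "force": force on the tool from outside, world axes, zero at the start; "ft_torque": the same for the moment, N m; "width": opening from 0.0 (shut) to 1.0 (fully open); "gripper_force": force on a finger pad.
Only numpy, scipy, OpenCV 4.12 (cv2) and the standard library are available. Lean on these libraries where they do the work, as an engineer would, in place of code of your own. Each camera call takes 0.05 s, during which the arm holds its last target. There are 200 camera calls.

TASK

To check the bench scale, draw the slotted weight out from under the low glass shelf, lay it flat on the open counter and let go, then take it again by its handle and slide it sideways, slot first, onto the carrier's stem under the stem's knob, until it sits flat and fully home on the two weights already there. Its slot must point at least a quarter turn away from the slots of both other weights. Leave those two weights and the bottles and bowls around as they are, and let go of everything at the end.

Things in the scene. Friction and masses are not known exactly. Their poses are not given: they have to be found in the camera images.
- weight_mid (a point): Slotted weight to load, about 270 g: steel disc, diameter 60 mm, 14 mm thick, with a 16 mm wide slot from the rim along local +x, ending 8 mm beyond the centre; flats on the rim at both sides (local y) 56 mm apart. This point: disc's centre, 7 mm above its underside; z up. It starts flat on the counter in front of the shelf, handle beneath the glass: only the disc can be taken from above, across its flats.
- weight_handle (a point): Centre of that weight's black plastic handle block, 80 mm from the disc's centre opposite the slot (local -x), 15 mm above the underside; same axes. The block is 36 mm long (62 to 98 mm from the centre), 14 mm wide, 30 mm high; a neck 14 mm wide and 12 mm high joins it to the disc. Disc and block share one flat underside.
- lower_mid (a point): The lower of the two weights already on the carrier, loose, of the same shape: disc's centre, half-way up; x points along its slot to the mouth, z up.
- lower_handle (a point): Centre of the lower weight's handle block, 80 mm from its disc's centre, opposite its slot.
- upper_mid (a point): The upper of the two weights already on the carrier, loose, of the same shape, lying on the lower one: disc's centre, half-way up; x points along its slot to the mouth, z up. Its slot and the lower one's are 90 to 150 degrees apart.
- upper_handle (a point): Centre of the upper weight's handle block, 80 mm from its disc's centre, opposite its slot.
- stem_foot (a point): On the carrier stem's axis, at the top of the carrier's base plate, 66 mm above the counter; fixed; x to the scale's back, z up. Upright steel stem, 10 mm in diameter, 124 mm long from here; on top a knob 28 mm in diameter, 15 mm high, too wide for a slot. The two weights fill the first 28 mm: the third one's underside comes to rest 28 mm above this point.
- scale: White bench scale under the carrier, fixed: 170 mm wide, 200 mm deep (local x, front to back), 50 mm high, with a pan 150 mm in diameter (6 mm) and the carrier's base plate 100 mm in diameter (10 mm) on it. Origin under its centre, 66 mm below the stem's foot.
- shelf_edge (a point): Middle of the glass shelf's front edge, on the glass's underside, 60 mm above the counter. Fixed: glass 8 mm thick, 210 mm wide (local y), reaching 150 mm back (local +x), on wooden sides 10 mm thick, open in front and behind; bottles 75 mm high stand on it from 97 mm behind the edge. The counter is clear within 0.1 m of the point 0.5 m straight ahead of the robot.
- amber_bottle: Bystander: loose amber bottle, 44 mm in diameter, 110 mm high; origin under its centre.
- cream_jar: Bystander: loose low white jar, 52 mm in diameter, 45 mm high; origin under its centre.
- oil_bottle: Bystander: loose clear bottle, 60 mm in diameter, 140 mm high; origin under its centre.
- strip_glass: Bystander: loose glass, 72 mm in diameter, with paper test strips up to 145 mm high; origin under its centre.
- mix_bowl: Bystander: loose white bowl, 90 mm in diameter, 50 mm high; origin under its centre.
Mind the look-alikes: they are no part of the job. Leave any blue look-alike of the part that bears upper_mid alone.

How it is judged:
By the outcome, as a careful person would: the job done as asked, in the order asked, and still so for the second after the job is handed in, with the robot touching nothing.
It also fails if it takes over 62 s, if anything falls off the work surface, if the arm or the gripper's body presses on something with over 40 N, if the wrist force passes 120 N, or if a joint passes its speed limit or range.

## Working session

There is one attempt and no reset: what is moved stays moved. The work goes in short steps, Python scripts to look and compute and a shell command to move; the robot and the scene stay as the last step left them, time stands still between calls to the robot, and variables do not carry over. Pictures are saved under pics/ and viewed, at most 10 in all, crops included, and the job is handed in when it is done.

```bash
mkdir -p pics; ls
python3 - <<'E'
from cell import *
import cv2
print({k:v for k,v in observe().items()})
for n in("scene","top"):
    im=get_image(n); cv2.imwrite(f"pics/{n}0.png",im[:,:,::-1]); p=camera_params(n); print(n,p)
E
```

```text
pics
{'clock': 0.0, 'joints': array([-1.3095763 ,  0.43521462,  0.02498678,  1.57414323, -0.0115679 ,
        1.13398892, -0.07514043]), 'dq': array([-6.40042846e-05,  1.10027709e-03,  3.11819827e-04,  1.04487841e-04,
        3.64875769e-04, -1.40448443e-03,  3.51155115e-04]), 'joint_efforts': array([-4.26726046e-04, -6.67855453e+01,  9.84612554e-01, -3.14456999e+01,
       -6.05940144e-02,  4.28924127e-02,  1.65153779e-04]), 'position': array([0.22229203, 0.58358122, 0.23693249]), 'ee_rot': array([-5.68489432e-01, -3.08961386e+00,  2.52255283e-03]), 'force': array([ 0.13038899,  0.93474123, -0.5908719 ]), 'ft_torque': array([ 0.008332  ,  0.04734146, -0.0055396 ]), 'gripper_force': 0.0, 'width': 0.9982584608942933}
scene {'intrinsics': array([[560.19619213,   0.        , 329.89833232],
       [  0.        , 560.19619213, 235.38206051],
       [  0.        ,   0.        ,   1.        ]]), 'eye': array([0.95394831, 0.73446838, 1.12628861]), 'rotation': array([-0.7393344, -2.697705 ,  0.979423 ])}
top {'intrinsics': array([[574.63652033,   0.        , 323.27196191],
       [  0.        , 574.63652033, 238.26642702],
       [  0.        ,   0.        ,   1.        ]]), 'eye': array([ 0.2973363 , -0.00921493,  1.56130302]), 'rotation': array([-2.11157809,  2.16529774, -0.14359956])}
```

View pics/scene0.png

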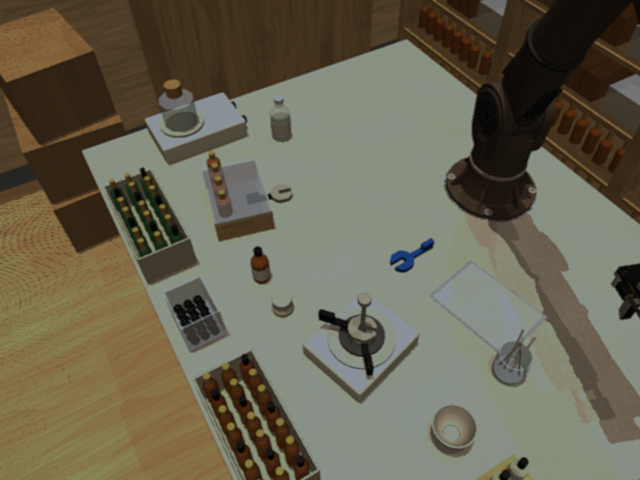

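View pics/top0.png

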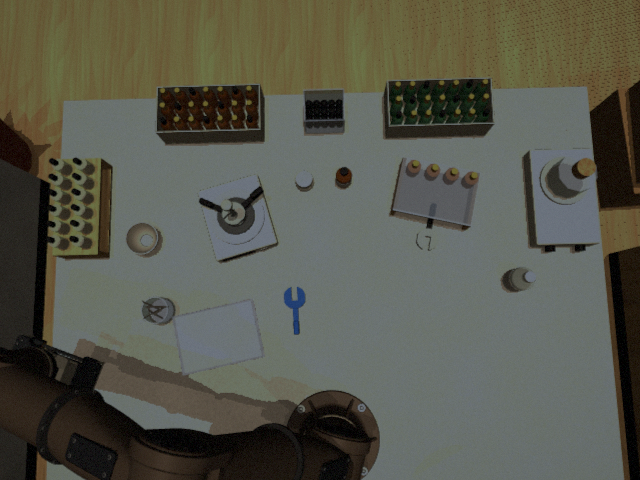

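The scene view shows the weight at (282,192) with its handle under the shelf, the carrier at (362,330) and a blue wrench-like look-alike at (405,258). The top view shows the same things at (426,241), (238,215) and (295,305).

Candidates for weight_mid in the top view:
- Steel disc at (426,241): in front of the shelf, handle under the glass. This one is chosen.
- Blue piece at (295,300): look-alike, leave alone.
- Two stacked weights on the carrier at (238,215): leave alone.

Next is a close crop to check the choice.

```bash
cat > h.py <<'E'
import numpy as np, cv2
from cell import *
from scipy.spatial.transform import Rotation as R
def cam(n):
    p=camera_params(n); return p["intrinsics"],np.array(p["eye"]),R.from_rotvec(p["rotation"]).as_matrix()
def plane(n,uv,z):
    K,e,M=cam(n); d=M@np.linalg.inv(K)@np.array([uv[0],uv[1],1.]); return e+d*(z-e[2])/d[2]
def proj(n,P):
    K,e,M=cam(n); c=K@(M.T@(np.array(P)-e)); return c[:2]/c[2]
def two(a,b):  # pixel in scene, top -> midpoint, gap
    L=[]
    for n,uv in(("scene",a),("top",b)):
        K,e,M=cam(n); d=M@np.linalg.inv(K)@np.array([uv[0],uv[1],1.]); L.append((e,d/np.linalg.norm(d)))
    A=np.stack([L[0][1],-L[1][1]],1); t=np.linalg.lstsq(A,L[1][0]-L[0][0],rcond=None)[0]
    p=L[0][0]+t[0]*L[0][1]; q=L[1][0]+t[1]*L[1][1]; return (p+q)/2,np.linalg.norm(p-q)
def crop(im,x,y,w,h,s,g=2.0):
    c=cv2.resize(im[y:y+h,x:x+w],None,fx=s,fy=s,interpolation=cv2.INTER_CUBIC)[:,:,::-1]
    return np.clip(255*(c/255.)**(1/g),0,255).astype(np.uint8)
E
python3 - <<'E'
from h import *
s=cv2.imread("pics/scene0.png")[:,:,::-1];t=cv2.imread("pics/top0.png")[:,:,::-1]
a=crop(t,190,165,100,75,4);b=crop(t,385,170,100,75,4);c=crop(s,305,280,100,75,4);d=crop(s,215,155,100,75,4)
cv2.imwrite("pics/c1.png",np.vstack([np.hstack([a,b]),np.hstack([c,d])]))
# is 0.5,0 in view ; disc position
print(proj("top",[.5,0,0]),plane("top",(426,241),.014),plane("scene",(282,192),.014))
print(plane("top",(295,297),.014))
E
```

```text
[326.81358002 248.84481866] [ 0.51264623 -0.26963305  0.014     ] [ 0.51777101 -0.26885646  0.014     ]
[0.37014285 0.08851573 0.014     ]
```

View pics/c1.png

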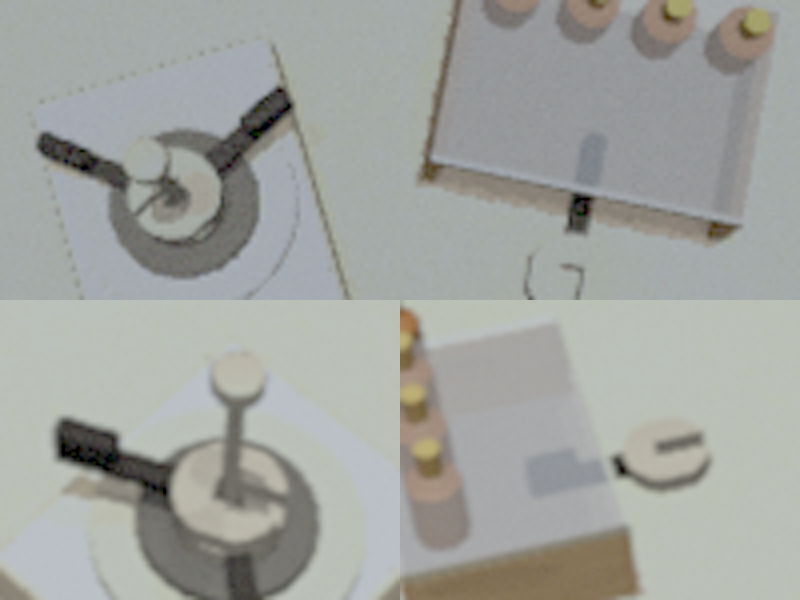

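The crop confirms the choice: the steel disc at top (426,241) has its slot facing the robot and its neck going under the glass at (430,223). On the carrier, the handles point to top-left and top-right, so a handle pointing toward the robot is free. Next I measure with masks.

Run:
```python
from h import *
s=cv2.imread("pics/scene0.png")[:,:,::-1].astype(int);t=cv2.imread("pics/top0.png")[:,:,::-1].astype(int)
def blobs(n,m,x0,y0,mn=12):
    k,l,st,c=cv2.connectedComponentsWithStats(m.astype(np.uint8),connectivity=8)
    for i in range(1,k):
        if st[i,4]>=mn: print(n,"bbox",st[i,0]+x0,st[i,1]+y0,st[i,2:],"c",(c[i]+[x0,y0]).round(1))
# colours
for n,im,P in(("t",t,dict(disc=(424,238),counter=(410,250),knob=(227,205),up=(240,217),plate=(250,225))),("s",s,dict(disc=(276,194),counter=(300,180),knob=(364,298),up=(352,325),stem=(363,312)))):
    for k,(u,v) in P.items(): print(n,k,im[v-1:v+2,u-1:u+2].mean((0,1)).round())
dk=lambda im,x,y,w,h,T=45:(im[y:y+h,x:x+w].max(2)<T)
blobs("top dark carrier",dk(t,190,165,100,75),190,165); blobs("top dark weight",dk(t,400,205,50,60),400,205,4)
blobs("scene dark carrier",dk(s,305,280,100,100),305,280); blobs("scene dark weight",dk(s,260,175,45,40),260,175,4)
rb=lambda im,x,y,w,h,T:((im[...,0]-im[...,2])[y:y+h,x:x+w]>T)
for T in(10,20,30): blobs(f"s warm{T}",rb(s,265,175,35,35,T),265,175);blobs(f"t warm{T}",rb(t,410,225,35,35,T),410,225); blobs(f"t carrier warm{T}",rb(t,205,190,55,50,T),205,190); blobs(f"s carrier warm{T}",rb(s,330,285,70,65,T),330,285)
```

```text
t disc [108. 115. 110.]
t counter [108. 116. 112.]
t knob [107. 115. 113.]
t up [104. 102.  91.]
t plate [49. 49. 48.]
s disc [135. 131. 113.]
s counter [137. 145. 131.]
s knob [137. 136. 118.]
s up [133. 130. 113.]
s stem [49. 47. 41.]
top dark carrier bbox 228 187 [ 35  40 248] c [248.9 203.4]
top dark carrier bbox 199 198 [ 23  15 127] c [210.2 204.8]
top dark carrier bbox 227 207 [10 10 43] c [232.  212.3]
top dark weight bbox 427 218 [ 7 10 52] c [429.4 222.4]
scene dark carrier bbox 319 310 [ 34  32 311] c [334.4 321.2]
scene dark carrier bbox 370 338 [ 5  7 12] c [372.5 340.6]
scene dark carrier bbox 343 343 [ 35  32 275] c [365.3 356.5]
scene dark weight bbox 268 194 [ 5  5 12] c [269.8 196.3]
s warm10 bbox 270 184 [ 23  17 263] c [280.4 191.9]
s warm10 bbox 270 200 [14  5 31] c [276.9 202.1]
t warm10 bbox 434 225 [11  3 20] c [439.8 225.5]
t carrier warm10 bbox 235 208 [10 11 68] c [239.5 212.8]
s carrier warm10 bbox 358 292 [ 14  12 122] c [364.4 297.9]
s carrier warm10 bbox 348 315 [ 29  29 401] c [359.3 329.9]
s carrier warm10 bbox 365 316 [ 12  13 102] c [370.1 322. ]
s carrier warm10 bbox 330 324 [ 10  14 101] c [334.1 330.3]
s warm20 bbox 272 185 [ 19  14 135] c [279.5 192.2]
s carrier warm20 bbox 359 294 [11  5 24] c [363.8 295.5]
s carrier warm20 bbox 366 318 [10  9 37] c [370.8 321.6]
s carrier warm20 bbox 349 326 [ 8  9 26] c [351.6 329. ]
s carrier warm20 bbox 354 331 [ 6  7 16] c [356.5 333.7]
s carrier warm20 bbox 359 333 [11  7 36] c [364.1 336.1]
```

Run:
```python
from h import *
s=cv2.imread("pics/scene0.png")[:,:,::-1].astype(int);t=cv2.imread("pics/top0.png")[:,:,::-1].astype(int)
def ell(im,x,y,w,h,T,n,z):
    m=((im[...,0]-im[...,2])[y:y+h,x:x+w]>T).astype(np.uint8); k,l,st,c=cv2.connectedComponentsWithStats(m); i=1+st[1:,4].argmax()
    p=np.argwhere(l==i)[:,::-1]+[x,y]; H=cv2.convexHull(p.astype(np.int32))[:,0]
    W=np.array([plane(n,q,z)[:2] for q in H]); c2,r=cv2.minEnclosingCircle((W*1000).astype(np.float32)); print(n,"disc world mm",np.round(c2,1),"r",round(r,1)); return c2
ell(s,265,175,35,26,10,"scene",.014)
kn,g=two((364.4,297.9),(226.7,204.5)); print("knob",kn,g)
print("knob scene plane .205",plane("scene",(364.4,297.5),.205),"top",plane("top",(226.7,204.5),.205))
ell(s,345,305,40,42,10,"scene",.094)
m=lambda x,y,w,h:np.argwhere(t[y:y+h,x:x+w].max(2)<38)[:,::-1]+[x,y]
for nm,b in(("left",(197,195,18,16)),("right",(250,185,15,16)),("weight neck",(424,216,12,14))):
    p=m(*b); W=np.array([plane("top",q,.012 if 'w' in nm else .1)[:2] for q in p]); c=W.mean(0); u=np.linalg.svd(W-c)[2][0]
    print(nm,len(p),p.mean(0),c.round(4),"az",np.degrees(np.arctan2(u[1],u[0])).round(1),"az from stem",np.degrees(np.arctan2(*(c-kn[:2])[::-1])).round(1),"dist",np.linalg.norm(c-kn[:2]).round(4))
# shelf edge: glass top front corners in top
A=plane("top",(385+432/4-100,170+163/4),.068);B=plane("top",(385+740/4-100,170+222/4),.068);d=B-A
print("shelf",A,B,np.linalg.norm(d),"normal az",np.degrees(np.arctan2(d[0],-d[1]))," mid",(A+B)/2)
print("slot end & mouth",plane("scene",(215+255/4,155+148/4),.01),plane("scene",(215+303/4,155+137/4),.01))
for z in(.012,): print("neck scene",plane("scene",(269.8,196.3),z),"top",plane("top",(429.4,222.4),z))
```

```text
scene disc world mm [ 520.8 -271.2] r 31.9
knob [0.58705911 0.23955133 0.20090312] 0.003540097790895393
knob scene plane .205 [0.58686888 0.24214244 0.205     ] top [0.58754325 0.23767065 0.205     ]
scene disc world mm [592.3 244.9] r 34.2
left 87 [206.91954023 203.27586207] [0.6147 0.3084] az -116.8 az from stem 68.1 dist 0.0742
right 103 [255.72815534 193.63106796] [0.6369 0.181 ] az 134.4 az from stem -49.6 dist 0.0769
weight neck 49 [429.44897959 222.48979592] [ 0.5637 -0.2819] az 165.1 az from stem -92.6 dist 0.522
shelf [ 0.58804594 -0.17768924  0.068     ] [ 0.54319169 -0.37779851  0.068     ] 0.2050746758283016 normal az -12.633954821177424  mid [ 0.56561881 -0.27774388  0.068     ]
slot end & mouth [ 0.52396104 -0.27707872  0.01      ] [ 0.49028883 -0.26948268  0.01      ]
neck scene [ 0.55347993 -0.27317764  0.012     ] top [ 0.56391888 -0.2817944   0.012     ]
```

Measured so far:
- Disc centre about (0.519, -0.272), handle azimuth about -14°. The shelf edge is 45 mm away.
- Stem about (0.587, 0.240), with carrier handles at azimuth about 66° and -48°. The new handle should go at 189°, slot at 9°.

Moving over the disc.

```bash
python3 -m pendant '[-0.0233,-0.0277,-0.003,0,0,0,0.0918,-0.0233,-0.0277,-0.003,0,0,0,0.0918,-0.0233,-0.0277,-0.003,0,0,0,0.0918,-0.0233,-0.0277,0,0,0,0,0.0918,-0.0233,-0.0277,0,0,0,0,0.0918,-0.0233,-0.0277,0,0,0,0,0.0918,-0.0233,-0.0277,0,0,0,0,0.0918,-0.0233,-0.0277,0,0,0,0,0.0918,-0.0233,-0.0277,0,0,0,0,0.0918,-0.0233,-0.0277,0,0,0,0,0.0918]' 50
python3 -m pendant '[-0.0233,-0.0277,0,0,0,0,0.0918,-0.0233,-0.0277,0,0,0,0,0.0918,-0.0233,-0.0277,0,0,0,0,0.0918,-0.0233,-0.0277,0,0,0,0,0.0918,-0.0233,-0.0277,0,0,0,0,0.0918,-0.0233,-0.0277,0,0,0,0,0.0918,-0.0233,-0.0277,0,0,0,0,0.0918,-0.0233,-0.0277,0,0,0,0,0.0918,-0.0233,-0.0277,0,0,0,0,0.0918,-0.0233,-0.0277,0,0,0,0,0.0918]'
python3 -m pendant '[-0.0233,-0.0277,0,0,0,0,0.0918,-0.0233,-0.0277,0,0,0,0,0.0918,-0.0233,-0.0277,0,0,0,0,0.0918,-0.0233,-0.0277,0,0,0,0,0.0918,-0.0233,-0.0277,0,0,0,0,0.0918]'
python3 -m pendant '[0,0,0,0,0,0.178,0.0918,0,0,0,0,0,0.178,0.0918,0,0,0,0,0,0.178,0.0918,0,0,0,0,0,0.178,0.0918,0,0,0,0,0,0.178,0.0918,0,0,0,0,0,0.178,0.0918,0,0,0,0,0,0.178,0.0918,0,0,0,0,0,0.178,0.0918]'
python3 -m pendant '[0,0,0,0,0,0.178,0.0918,0,0,0,0,0,0.178,0.0918,0,0,0,0,0,0.178,0.0918,0,0,0,0,0,0.178,0.0918,0,0,0,0,0,0.178,0.0918,0,0,0,0,0,0.178,0.0918,0,0,0,0,0,0.178,0.0918,0,0,0,0,0,0.178,0.0918,0,0,0,0,0,0.178,0.0918]'
cat >> h.py <<'E'
def st(goal=None,az=None):
    o=observe(); p=o["position"]; M=R.from_rotvec(o["ee_rot"]).as_matrix()
    print("t",round(o["clock"],2),"p",p.round(4),"y az",np.degrees(np.arctan2(M[1,1],M[0,1])).round(1),"tilt",M[:,2].round(3),"F",np.round(o["force"],1),"w mm",round(o["width"]*91.8,1),"g",round(o["gripper_force"],1),"q7",round(o["joints"][6],2))
    if goal is not None: print("tool shift to goal",(M.T@(np.array(goal)-p)).round(4))
    return p,M
E
python3 -c "
from h import *
st((.519,-.272,.012))"
```

```text
clock: 1.35
position: [0.3417, 0.241, 0.2466]
ee_rot: [-0.568, -3.09, 0.0]
force: [-0.7, 0.5, 0.1]
width: 0.998
gripper_force: 0.0
clock: 2.6
position: [0.4608, -0.1005, 0.2466]
ee_rot: [-0.568, -3.09, -0.0]
force: [0.2, 1.0, 0.2]
width: 0.999
gripper_force: 0.0
clock: 3.22
position: [0.5205, -0.2712, 0.2463]
ee_rot: [-0.568, -3.089, -0.001]
force: [1.1, 0.7, 0.8]
width: 1.004
gripper_force: 0.0
clock: 4.22
position: [0.5202, -0.2701, 0.2464]
ee_rot: [-2.454, -1.96, 0.0]
force: [0.3, 0.3, -0.7]
width: 0.997
gripper_force: 0.0
clock: 5.35
position: [0.5203, -0.2701, 0.2463]
ee_rot: [-3.116, 0.398, 0.001]
force: [0.7, 0.0, 1.0]
width: 0.999
gripper_force: 0.0
t 5.35 p [ 0.5203 -0.2701  0.2463] y az -104.5 tilt [-0.001  0.    -1.   ] F [0.7 0.  1. ] w mm 91.7 g 0.0 q7 -0.78
tool shift to goal [-0.0006  0.0022  0.2343]
```

```bash
python3 -m pendant '[0,0.001,0.06,0,0,0,0.0918,0,0.001,0.06,0,0,0,0.0918,0,0,0.04,0,0,0,0.0918,0,0,0.02,0,0,0,0.0918]'
python3 - <<'E'
from h import *
st()
s=get_image("scene");t=get_image("top")
cv2.imwrite("pics/c2.png",np.hstack([crop(s,225,130,100,120,4),crop(t,385,170,100,120,4)]))
E
```

```text
clock: 5.85
position: [0.5189, -0.2715, 0.0645]
ee_rot: [-3.116, 0.389, 0.005]
force: [0.6, 0.2, 0.7]
width: 1.006
gripper_force: 0.0
t 5.85 p [ 0.5189 -0.2715  0.0645] y az -104.2 tilt [-0.003  0.001 -1.   ] F [0.6 0.2 0.7] w mm 92.3 g 0.0 q7 -0.6
```

View pics/c2.png

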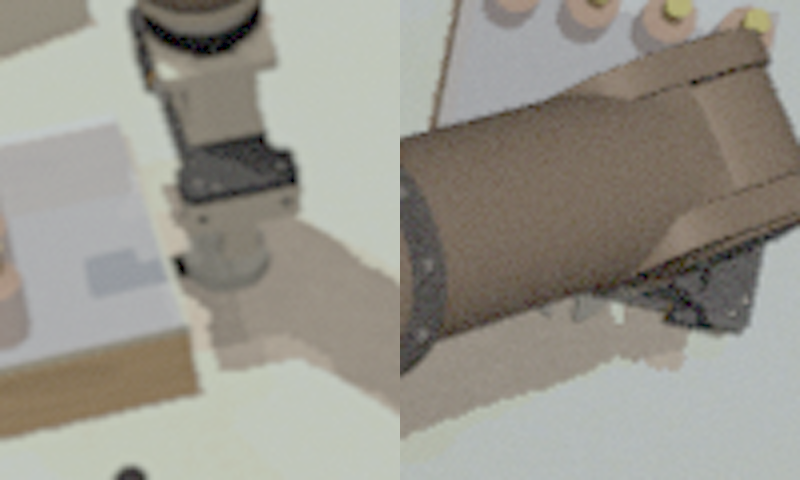

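The view shows the near finger in front of the disc (scene crop (228,250)) and the gripper body clear of the glass edge. The fingers straddle the disc, so I descend and grip.

```bash
python3 -m pendant '[0,0,0.03,0,0,0,0.0918,0,0,0.0225,0,0,0,0.0918,0,0,0,0,0,0,0.0918]'
python3 -m pendant '[0,0,0,0,0,0,0.05,0,0,0,0,0,0,0.05,0,0,0,0,0,0,0.05,0,0,0,0,0,0,0.05,0,0,0,0,0,0,0.05]' 50
python3 -c "
from h import *
st()"
```

```text
clock: 6.32
position: [0.5196, -0.2719, 0.0137]
ee_rot: [-3.117, 0.389, 0.002]
force: [-0.2, -0.2, 0.3]
width: 0.999
gripper_force: 0.0
clock: 6.95
position: [0.5199, -0.2724, 0.0145]
ee_rot: [3.117, -0.389, 0.001]
force: [0.0, 0.3, 4.1]
width: 0.602
gripper_force: 49.9
t 6.95 p [ 0.5199 -0.2724  0.0145] y az -104.2 tilt [ 0. -0. -1.] F [0.  0.3 4.1] w mm 55.3 g 49.9 q7 -0.55
```

Held at 55 mm across the flats. Lift 6 mm, draw out, raise, then carry it to the open spot and turn.

```bash
python3 -m pendant '[0,0,-0.006,0,0,0,0.05,-0.01,0,0,0,0,0,0.05,-0.02,0,0,0,0,0,0.05,-0.02,0,0,0,0,0,0.05,-0.02,0,0,0,0,0,0.05,-0.02,0,0,0,0,0,0.05,-0.01,0,0,0,0,0,0.05,0,0,-0.03,0,0,0,0.05,0,0,-0.03,0,0,0,0.05,0,0,0,0,0,0,0.05]'
python3 -m pendant '[0.0056,-0.034,0,0,0,0,0.05,0.0056,-0.034,0,0,0,0,0.05,0.0056,-0.034,0,0,0,0,0.05,0.0056,-0.034,0,0,0,0,0.05,0.0056,-0.034,0,0,0,0,0.05,0.0056,-0.034,0,0,0,0,0.05,0.0056,-0.034,0,0,0,0,0.05,0.0056,-0.034,0,0,0,0,0.05]'
python3 -m pendant '[0,0,0,0,0,-0.177,0.05,0,0,0,0,0,-0.177,0.05,0,0,0,0,0,-0.177,0.05,0,0,0,0,0,-0.177,0.05,0,0,0,0,0,-0.177,0.05,0,0,0,0,0,-0.177,0.05,0,0,0,0,0,-0.177,0.05,0,0,0,0,0,-0.177,0.05,0,0,0,0,0,-0.177,0.05,0,0,0,0,0,-0.177,0.05]'
python3 -m pendant '[0,0,0,0,0,-0.177,0.05,0,0,0,0,0,-0.177,0.05,0,0,0,0,0,-0.177,0.05,0,0,0,0,0,-0.177,0.05,0,0,0,0,0,-0.177,0.05,0,0,0,0,0,-0.177,0.05,0,0,0,0,0,-0.177,0.05,0,0,0,0,0,-0.177,0.05,0,0,0,0,0,-0.177,0.05,0,0,0,0,0,-0.177,0.05]'
python3 - <<'E'
from h import *
st((.53,.005,.03))
s=get_image("scene");t=get_image("top")
cv2.imwrite("pics/c3.png",np.hstack([crop(s,330,180,120,140,3.3),crop(t,265,190,120,140,3.3)]))
E
```

```text
clock: 8.2
position: [0.4239, -0.2484, 0.0816]
ee_rot: [3.117, -0.388, 0.005]
force: [0.1, 0.3, -3.5]
width: 0.604
gripper_force: 49.9
clock: 9.2
position: [0.533, 0.0063, 0.079]
ee_rot: [-3.117, 0.388, 0.002]
force: [0.8, -0.0, -2.2]
width: 0.603
gripper_force: 49.9
clock: 10.45
position: [0.5325, 0.0052, 0.0791]
ee_rot: [-2.268, -2.172, 0.001]
force: [-0.4, 0.4, -3.1]
width: 0.607
gripper_force: 49.9
clock: 11.7
position: [0.5324, 0.0053, 0.0791]
ee_rot: [0.245, -3.131, -0.002]
force: [-0.8, -0.9, -3.2]
width: 0.607
gripper_force: 49.9
t 11.7 p [0.5324 0.0053 0.0791] y az 98.9 tilt [-0.002  0.001 -1.   ] F [-0.8 -0.9 -3.2] w mm 55.7 g 49.9 q7 1.77
tool shift to goal [0.0023 0.     0.0491]
```

View pics/c3.png

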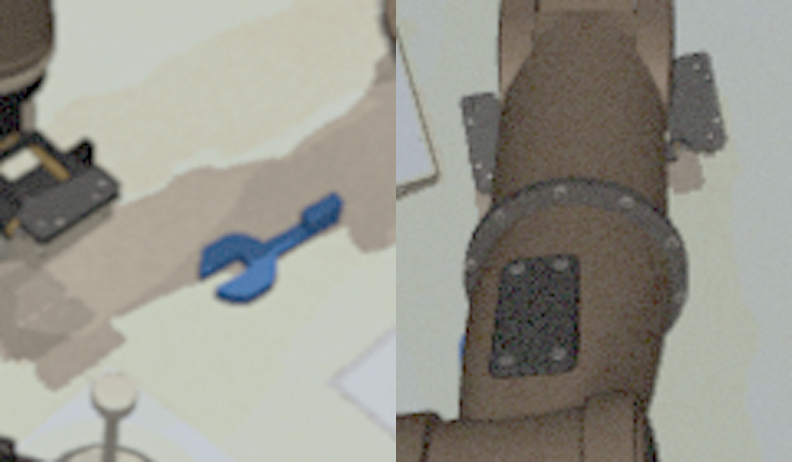

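The view shows the weight held below the gripper and clear of the blue look-alike at scene crop (260,255). Lowering to the counter.

```bash
python3 -m pendant '[0,0,0.03,0,0,0,0.05,0,0,0.025,0,0,0,0.05,0,0,0.006,0,0,0,0.05,0,0,0.003,0,0,0,0.05,0,0,0,0,0,0,0.05]'
python3 -m pendant '[0,0,0,0,0,0,0.0918,0,0,0,0,0,0,0.0918,0,0,0,0,0,0,0.0918,0,0,0,0,0,0,0.0918,0,0,-0.05,0,0,0,0.0918,0,0,-0.05,0,0,0,0.0918,0,0,0,0,0,0,0.0918]'
python3 -c "
from h import *
st()"
```

```text
clock: 12.42
position: [0.5336, 0.005, 0.0167]
ee_rot: [-0.234, 3.132, 0.0]
force: [-0.0, 0.5, -3.0]
width: 0.603
gripper_force: 49.9
clock: 13.3
position: [0.5357, 0.0049, 0.1198]
ee_rot: [-0.235, 3.126, 0.001]
force: [0.4, -0.2, -0.3]
width: 1.003
gripper_force: 0.0
t 13.3 p [0.5357 0.0049 0.1198] y az 98.6 tilt [ 0.007  0.001 -1.   ] F [ 0.4 -0.2 -0.3] w mm 92.1 g 0.0 q7 1.75
```

```bash
python3 -m pendant '[0.0375,0,0,0,0,0,0.0918,0.0375,0,0,0,0,0,0.0918,0,0,0,0,0,0,0.0918]'
python3 - <<'E'
from h import *
st()
s=get_image("scene"); print(proj("scene",(.534,.005,.014)))
u,v=proj("scene",(.51,.0,.014)).astype(int)
cv2.imwrite("pics/c4.png",crop(s,u-60,v-45,120,90,6))
np.save("s4.npy",s); print(u-60,v-45)
E
```

```text
clock: 13.68
position: [0.4556, -0.0068, 0.1155]
ee_rot: [0.234, -3.129, -0.0]
force: [1.1, 0.5, 0.5]
width: 1.001
gripper_force: 0.0
t 13.68 p [ 0.4556 -0.0068  0.1155] y az 98.6 tilt [-0.004  0.    -1.   ] F [1.1 0.5 0.5] w mm 91.9 g 0.0 q7 1.74
[327.05052682 262.33515963]
274 212
```

View pics/c4.png

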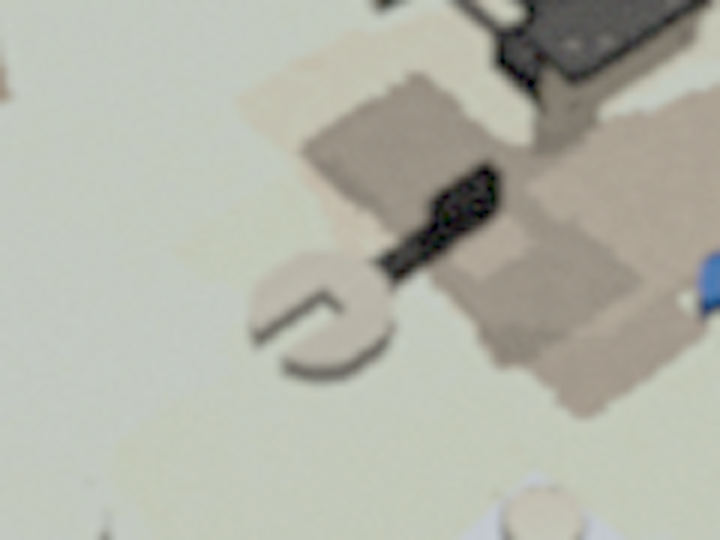

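The weight lies flat with its disc at about (327.7, 264), slot to the lower left and handle block at about (352, 245). Measuring its pose against the tool.

Run:
```python
from h import *
s=np.load("s4.npy").astype(int)
C=np.array([.5336,.005])
# disc outline, hand-read extremes in crop (left, top, right, at top face)
q=np.array([[249,315],[322,250],[396,310],[270,268],[375,270]])/6+[274,212]
W=np.array([plane("scene",p,.014)[:2] for p in q])
from scipy.optimize import least_squares
r=least_squares(lambda c:np.hypot(*(W-c).T)-.0300,C); print("disc",r.x,"res mm",r.fun*1000)
m=(s.max(2)<40)[225:262,330:362]; k,l,stt,c=cv2.connectedComponentsWithStats(m.astype(np.uint8)); i=1+stt[1:,4].argmax()
p=np.argwhere(l==i)[:,::-1]+[330,225]; print(stt[i],p.mean(0))
# neck midline and block: neck pixels near crop(395,265), block top outer end (490,165..) 
N=plane("scene",np.array([400,262])/6+[274,212],.008); print("neck",N)
B=plane("scene",np.array([463,187])/6+[274,212],.03); print("block top ctr approx",B)
for v in(N,B): print("az",np.degrees(np.arctan2(*(v[:2]-r.x)[::-1])),"d",np.hypot(*(v[:2]-r.x)))
# slot end corner and mouth
a=plane("scene",np.array([325,293])/6+[274,212],.014);b=plane("scene",np.array([255,335])/6+[274,212],.014);print("slot az",np.degrees(np.arctan2(*(b-a)[1::-1])))
h=np.radians(188.6); print("expected handle",C+.08*np.array([np.cos(h),np.sin(h)]), "stem offset check")
```

```text
disc [0.53421581 0.00829262] res mm [ 0.33841947  0.28499431  0.69194634  0.07517538 -0.40233544]
[  7  14  21  20 164] [348.20121951 248.37195122]
neck [4.91506752e-01 4.34368902e-04 8.00000000e-03]
block top ctr approx [ 0.45715275 -0.00565195  0.03      ]
az -169.57446456598075 d 0.04342597642007084
az -169.7433008040934 d 0.07831453008135264
slot az 6.356413686629151
expected handle [ 0.45449949 -0.00696283] stem offset check
```

Camera and tool agree within 3 mm, and the scene camera reads about 3 mm high in y. Gripping the handle.

```bash
python3 -m pendant '[-0.003,0,0.04,0,0,0,0.0918,0,0,0.04,0,0,0,0.0918,0,0,0.021,0,0,0,0.0918,0,0,0,0,0,0,0.0918]'
python3 -m pendant '[0,0,0,0,0,0,0.005,0,0,0,0,0,0,0.005,0,0,0,0,0,0,0.005,0,0,0,0,0,0,0.005,0,0,0,0,0,0,0.005,0,0,0,0,0,0,0.005,0,0,0,0,0,0,0.005]' 60
python3 -c "
from h import *
st()"
```

```text
clock: 14.22
position: [0.462, -0.0058, 0.0138]
ee_rot: [0.235, -3.13, 0.0]
force: [0.3, 1.1, 0.1]
width: 0.999
gripper_force: 0.0
clock: 15.1
position: [0.4619, -0.0058, 0.0152]
ee_rot: [0.236, -3.133, -0.0]
force: [0.9, -0.7, 0.2]
width: 0.289
gripper_force: 0.0
t 15.1 p [ 0.4619 -0.0058  0.0152] y az 98.6 tilt [-0.  0. -1.] F [ 0.9 -0.7  0.2] w mm 26.6 g 0.0 q7 1.81
```

```bash
python3 -m pendant '[0,0,0,0,0,0,0.005,0,0,0,0,0,0,0.005,0,0,0,0,0,0,0.005,0,0,0,0,0,0,0.005]' 60
python3 -m pendant '[0,0,-0.03,0,0,0,0.005,0,0,-0.05,0,0,0,0.005,0,0,-0.05,0,0,0,0.005,0,0,0,0,0,0,0.005]'
python3 -c "
from h import *
st()"
```

```text
clock: 15.6
position: [0.4619, -0.0059, 0.0152]
ee_rot: [0.236, -3.133, -0.0]
force: [-0.2, -0.2, -0.6]
width: 0.153
gripper_force: 60.0
clock: 16.1
position: [0.464, -0.0057, 0.1482]
ee_rot: [-0.235, 3.127, 0.001]
force: [0.0, 0.2, -2.4]
width: 0.153
gripper_force: 60.0
t 16.1 p [ 0.464  -0.0057  0.1482] y az 98.6 tilt [ 0.006  0.001 -1.   ] F [ 0.   0.2 -2.4] w mm 14.1 g 60.0 q7 1.73
```

Handle gripped at 14 mm and lifted. Moving to a stand-off in front of the stem.

```bash
python3 -m pendant '[-0.0008,0.028,0,0,0,0,0.005,-0.0008,0.028,0,0,0,0,0.005,-0.0008,0.028,0,0,0,0,0.005,-0.0008,0.028,0,0,0,0,0.005,-0.0008,0.028,0,0,0,0,0.005,-0.0008,0.028,0,0,0,0,0.005,-0.0008,0.028,0,0,0,0,0.005,-0.0008,0.027,0.01,0,0,0,0.005,0,0,0.007,0,0,0,0.005,0,0,0,0,0,0,0.005]'
python3 - <<'E'
from h import *
st((.437,.2158,.13))
s=get_image("scene");t=get_image("top");np.save("s5.npy",s);np.save("t5.npy",t)
cv2.imwrite("pics/c5.png",np.hstack([crop(s,300,270,130,120,3),crop(t,180,170,130,120,3)]))
E
```

```text
clock: 17.35
position: [0.4339, 0.2144, 0.1267]
ee_rot: [0.235, -3.13, 0.003]
force: [0.3, -0.0, -2.6]
width: 0.148
gripper_force: 60.0
t 17.35 p [0.4339 0.2144 0.1267] y az 98.6 tilt [-0.003 -0.002 -1.   ] F [ 0.3 -0.  -2.6] w mm 13.6 g 60.0 q7 1.24
tool shift to goal [-0.0033  0.0009 -0.0034]
```

View pics/c5.png

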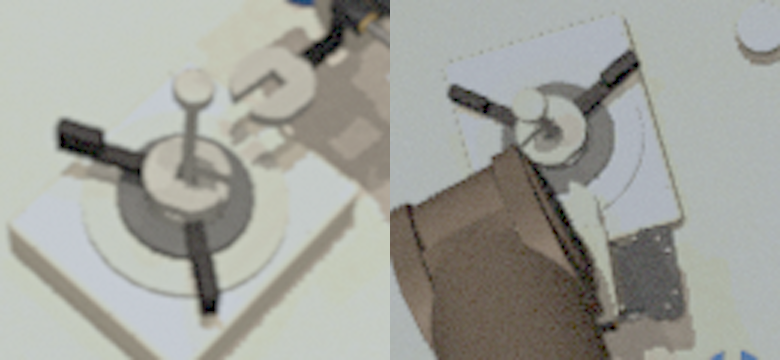

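The scene crop shows the weight held level at (272,85), slot toward the stem, with the knob at (193,88). The stem and the two loaded weights are undisturbed. Measuring disc and stem in the same camera so its bias cancels.

Run:
```python
from h import *
from scipy.optimize import least_squares
s=np.load("s5.npy").astype(int)
o=observe();p=o["position"];h=np.radians(8.6);u=np.array([np.cos(h),np.sin(h)]);w=np.array([-u[1],u[0]])
exp=p[:2]+.0718*u; print("expected disc",exp)
q=np.array([[229,84],[272,44],[245,54],[303,60],[315,82]])/3+[300,270]
W=np.array([plane("scene",a,.1255)[:2] for a in q])
r=least_squares(lambda c:np.hypot(*(W-c).T)-.030,exp); d=r.x; print("disc scene",d,"bias",(d-exp)*1000,"res",(r.fun*1000).round(1))
m=((s[...,0]-s[...,2])[288:308,352:378]>8).astype(np.uint8); k,l,t,c=cv2.connectedComponentsWithStats(m); i=1+t[1:,4].argmax();print("knob bbox",t[i],c[i]+[352,288])
kc=np.array([352+t[i,0]+(t[i,2]-1)/2,288+t[i,1]+(t[i,3]-1)/2]); k=plane("scene",kc,.1975)[:2]; print("knob scene",k)
# stem rows: darkest columns between knob and disc
for v in range(306,320,2):
    row=s[v,355:372].sum(1).astype(float); wt=np.clip(np.median(row)-row-30,0,None); print(v,round((wt*np.arange(355,372)).sum()/max(wt.sum(),1),1),end="; ")
print()
for z in(.19,.16,.13,.1): print(z,proj("scene",[*k,z]).round(1),end=" ")
e=k-d; print("\nrel stem-disc along,lat mm",e@u*1000,e@w*1000)
for nm,S in(("scene-corr",k-(d-exp)),("top",np.array([.5875,.2377])),("top-1",np.array([.5875,.2367]))): f=S-exp; print(nm,S,f@u*1000,f@w*1000)
```

```text
expected disc [0.50576153 0.22507386]
disc scene [0.50615283 0.22670305] bias [0.39130336 1.62918726] res [ 0.8  1.5 -1.2 -0.7  0.5]
knob bbox [  0   0  26  20 253] [367.25296443 296.06324111]
knob scene [0.58371062 0.23823542]
306 363.9; 308 363.4; 310 363.3; 312 363.1; 314 362.7; 316 363.0; 318 363.0; 
0.19 [364.3 299.6] 0.16 [363.7 307.8] 0.13 [363.  315.6] 0.1 [362.4 323.2] 
rel stem-disc along,lat mm 78.4102575805352 -0.19492445754988355
scene-corr [0.58331932 0.23660623] 78.4102575805352 -0.19492445754988355
top [0.5875 0.2377] 82.70749152905385 0.2613859147028347
top-1 [0.5875 0.2367] 82.55795618561015 -0.727370466344172
```

Lateral error is about 0, with roughly 80 mm left to go. Sliding in.

```bash
python3 -m pendant '[-0.013,0,0.001,0,0,0,0.005,-0.013,0,0.001,0,0,0,0.005,-0.013,0,0.001,0,0,0,0.005,-0.013,0,0.001,0,0,0,0.005,-0.012,0,0.001,0,0,0,0.005,0,0,0,0,0,0,0.005]'
python3 - <<'E'
from h import *
st((.516,.2268,.1092))
s=get_image("scene")
cv2.imwrite("pics/c6.png",crop(s,300,260,130,100,6))
E
```

```text
clock: 18.2
position: [0.4992, 0.2252, 0.123]
ee_rot: [-0.235, 3.132, -0.0]
force: [0.4, -0.4, -3.6]
width: 0.149
gripper_force: 60.0
t 18.2 p [0.4992 0.2252 0.123 ] y az 98.6 tilt [ 0. -0. -1.] F [ 0.4 -0.4 -3.6] w mm 13.7 g 60.0 q7 1.3
tool shift to goal [-0.0168 -0.0009  0.0138]
```

View pics/c6.png

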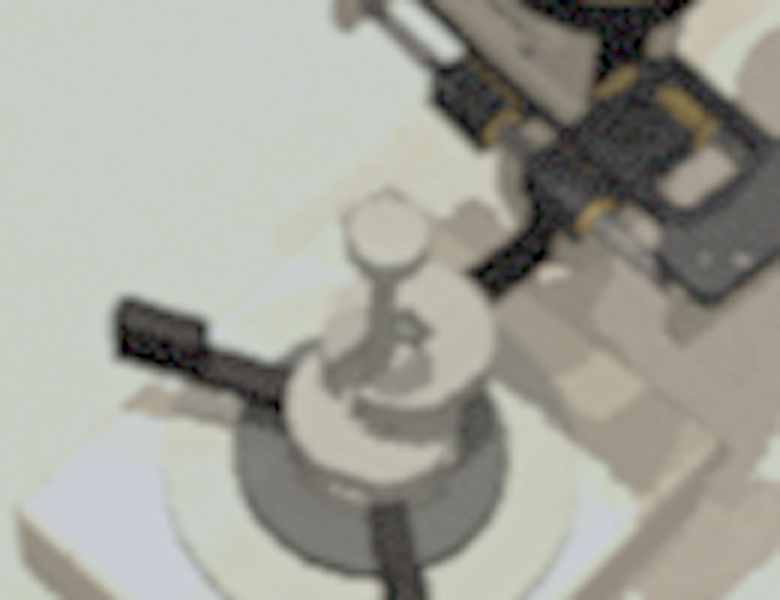

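The stem is in the slot (crop (380,310)) with no side force. Feeling for the slot's end in small steps.

```bash
python3 -m pendant '[-0.006,0,0,0,0,0,0.005,-0.006,0,0,0,0,0,0.005,0,0,0,0,0,0,0.005]'
python3 -m pendant '[-0.002,0,0,0,0,0,0.005,0,0,0,0,0,0,0.005]'
python3 -m pendant '[-0.002,0,0,0,0,0,0.005,0,0,0,0,0,0,0.005]'
python3 -m pendant '[-0.0015,0,0,0,0,0,0.005,0,0,0,0,0,0,0.005]'
```

```text
clock: 18.62
position: [0.5106, 0.2271, 0.1233]
ee_rot: [-0.235, 3.132, 0.0]
force: [0.4, -0.6, -2.5]
width: 0.15
gripper_force: 60.0
clock: 18.88
position: [0.5121, 0.2273, 0.1233]
ee_rot: [-0.235, 3.133, 0.0]
force: [-0.1, 0.1, -2.4]
width: 0.145
gripper_force: 60.0
clock: 19.12
position: [0.5142, 0.2276, 0.1233]
ee_rot: [-0.236, 3.133, 0.0]
force: [0.4, -0.1, -2.4]
width: 0.149
gripper_force: 60.0
clock: 19.38
position: [0.5157, 0.2278, 0.1233]
ee_rot: [-0.236, 3.133, 0.0]
force: [-0.3, -0.5, -2.2]
width: 0.147
gripper_force: 60.0
```

```bash
python3 -m pendant '[-0.0015,0,0,0,0,0,0.005,0,0,0,0,0,0,0.005]'
python3 -m pendant '[-0.0015,0,0,0,0,0,0.005,0,0,0,0,0,0,0.005]'
python3 - <<'E'
from h import *
st()
s=get_image("scene");np.save("s7.npy",s)
cv2.imwrite("pics/c7.png",crop(s,300,260,130,100,6))
E
```

```text
clock: 19.62
position: [0.5172, 0.228, 0.1232]
ee_rot: [-0.235, 3.133, 0.0]
force: [-0.4, -0.1, -2.6]
width: 0.149
gripper_force: 60.0
clock: 19.88
position: [0.5181, 0.2282, 0.1231]
ee_rot: [0.236, -3.132, 0.0]
force: [-1.5, 0.3, -2.2]
width: 0.153
gripper_force: 60.0
t 19.88 p [0.5181 0.2282 0.1231] y az 98.6 tilt [-0.001 -0.    -1.   ] F [-1.5  0.3 -2.2] w mm 14.0 g 60.0 q7 1.32
```

View pics/c7.png

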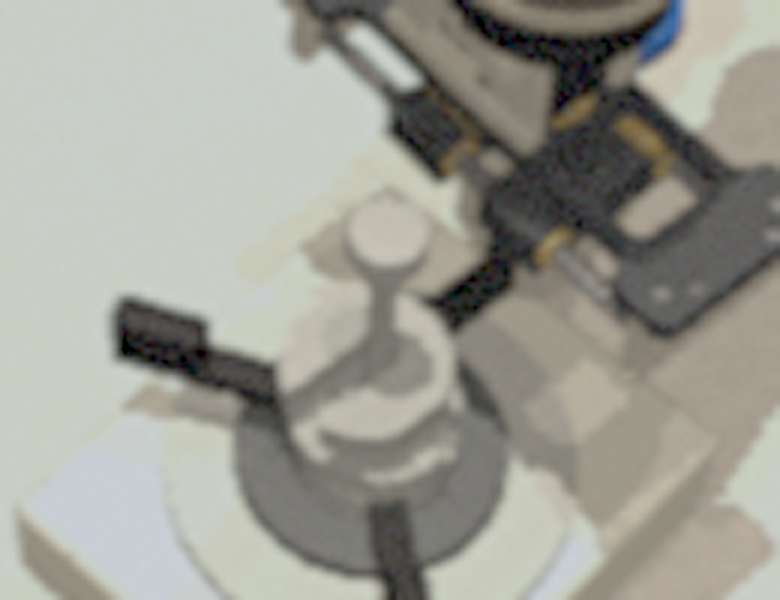

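Light contact with the slot's end at x = 0.518. Backing off 2 mm, then lowering until it rests on the stack.

```bash
python3 -m pendant '[0.002,0,0,0,0,0,0.005,0,0,0.005,0,0,0,0.005,0,0,0.005,0,0,0,0.005,0,0,0,0,0,0,0.005]'
python3 -m pendant '[0,0,0.0015,0,0,0,0.005,0,0,0,0,0,0,0.005]'
python3 -m pendant '[0,0,0.001,0,0,0,0.005,0,0,0,0,0,0,0.005]'
python3 -m pendant '[0,0,0.001,0,0,0,0.005,0,0,0,0,0,0,0.005]'
```

```text
clock: 20.42
position: [0.5162, 0.2278, 0.1126]
ee_rot: [0.236, -3.132, 0.001]
force: [-0.2, 0.4, -2.6]
width: 0.15
gripper_force: 60.0
clock: 20.68
position: [0.5166, 0.2279, 0.1117]
ee_rot: [-0.236, 3.133, 0.0]
force: [-0.3, 1.0, -2.6]
width: 0.15
gripper_force: 60.0
clock: 20.92
position: [0.5165, 0.2279, 0.1107]
ee_rot: [-0.236, 3.133, 0.0]
force: [0.6, -0.1, -4.0]
width: 0.149
gripper_force: 60.0
clock: 21.18
position: [0.5165, 0.2279, 0.1097]
ee_rot: [0.236, -3.133, 0.0]
force: [-0.0, -0.7, -3.2]
width: 0.146
gripper_force: 60.0
```

```bash
python3 -m pendant '[0,0,0.0007,0,0,0,0.005,0,0,0,0,0,0,0.005]'
python3 -m pendant '[0,0,0.0007,0,0,0,0.005,0,0,0,0,0,0,0.005]'
```

```text
clock: 21.42
position: [0.5165, 0.228, 0.1093]
ee_rot: [-0.236, 3.133, 0.0]
force: [-1.7, -0.9, 1.0]
width: 0.142
gripper_force: 60.0
clock: 21.68
position: [0.5165, 0.228, 0.109]
ee_rot: [-0.235, 3.133, 0.001]
force: [-4.9, -2.4, 7.3]
width: 0.151
gripper_force: 60.0
```

Seated: 7 N upward at the expected height (0.109). Release and back off.

```bash
python3 -m pendant '[0,0,-0.0007,0,0,0,0.005,0,0,0,0,0,0,0.06,0,0,0,0,0,0,0.06,0,0,0,0,0,0,0.06,0,0,0,0,0,0,0.06,0,0,0,0,0,0,0.06]'
python3 -m pendant '[0,0,-0.01,0,0,0,0.06,0,0,-0.02,0,0,0,0.06,0.01,0,-0.03,0,0,0,0.06,0.03,0,-0.04,0,0,0,0.06,0.04,0,-0.04,0,0,0,0.06,0.04,0,-0.04,0,0,0,0.06,0,0,0,0,0,0,0.06]'
python3 - <<'E'
from h import *
st()
s=get_image("scene");np.save("s8.npy",s);t=get_image("top")
cv2.imwrite("pics/c8.png",np.hstack([crop(s,305,270,100,100,4),crop(t,180,165,100,100,4)]))
E
```

```text
clock: 22.42
position: [0.5166, 0.2279, 0.109]
ee_rot: [-0.235, 3.133, 0.0]
force: [-0.3, -0.1, -0.4]
width: 0.628
gripper_force: 0.0
clock: 23.3
position: [0.397, 0.2106, 0.2928]
ee_rot: [-0.238, 3.128, 0.006]
force: [1.3, 0.4, -0.2]
width: 0.655
gripper_force: 0.0
t 23.3 p [0.397  0.2106 0.2928] y az 98.7 tilt [ 0.004  0.004 -1.   ] F [ 1.3  0.4 -0.2] w mm 60.1 g 0.0 q7 1.14
```

View pics/c8.png

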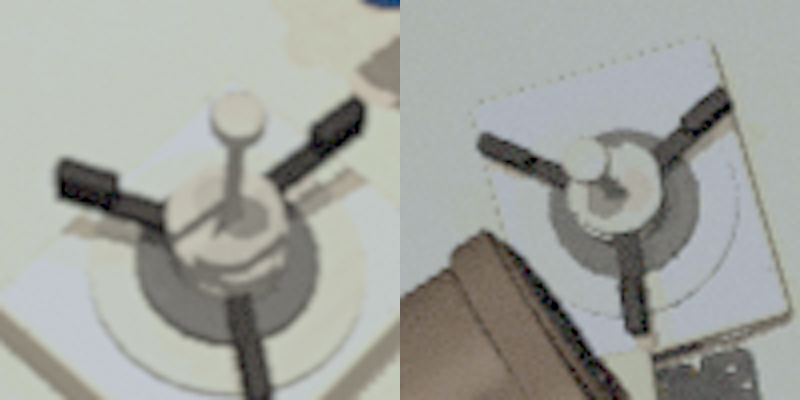

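The weight sits flat on the stack with its handle at scene crop (340,130). The three handles are about 120° apart, and the other two weights are where they were. Handing in.

```bash
python3 -m pendant '[0,0,0,0,0,0,0.06,0,0,0,0,0,0,0.06]'; python3 -c "
from cell import *
print(sign_off())"
```

```text
clock: 23.65
position: [0.3981, 0.2097, 0.2881]
ee_rot: [0.234, -3.131, 0.002]
force: [0.1, -0.4, 0.3]
width: 0.653
gripper_force: 0.0
the job is handed in; nothing more can be done
None
```

The job is handed in at 23.7 s: the slotted weight was drawn out, laid on the counter, re-gripped by its handle and slid onto the stem, where the last picture shows it flat on the other two with its slot about 120° from each of theirs and the gripper clear (no verdict was returned).

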